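Turn the turret rack to its stop and hang up the dowel tote

ROBOT

A 6-joint arm with a two-finger parallel gripper is mounted at the origin on the work surface. World frame = base frame: x ahead of the robot, y to its left, z up, the work surface at z = 0. Lengths are in m, angles in rad, forces in N, time in s.
With the tool pointing down it reaches from about 0.275 to 1 m from the base axis. Payload 8.4 kg.
Tool frame: the origin (TCP) lies between the finger pads; the fingertips stand 22 mm ahead of it and the grasp point (between the pads) lies 3 mm ahead of it; z points along the fingers, y is the direction in which the jaws open and shut (so a half turn about z gives the same grasp; the last joint's range is limited). The gripper opens to 85 mm and grips with 20 to 120 N. Pads are 22 mm wide; open, the fingers measure 114 mm over their backs; the gripper's body (76 mm by 85 mm) begins 54 mm behind the grasp point. The pads swing forward as they close: fully open they stand 13 mm farther back than shut.
Start: joints at [-1.152, 0.353, 1.633, -0, 1.155, -0.002], TCP at [0.255, -0.57, 0.253] pointing down, gripper open.
Joint ranges: [-2.63, 2.63], [-0.92, 2.1], [0.06, 2.66], [-1.3, 4.44], [0, 2.69], [-3.02, 3.02]. Speed limits (rad/s): [2.22, 2.22, 2.79, 3.14, 3.14, 3.14].

INTERFACE

Orientations are given as [roll, pitch, yaw] about the fixed x, y, z axes, in that order (R = Rz(yaw) Ry(pitch) Rx(roll)).
In Python, from station import ctrl, eyes gives the robot as it stands.
- The arm moves only by the tool carry_out, never from a script. Its argument "moves" is text: rows parted by semicolons, each of 7 numbers parted by spaces: the shift along the tool's x, y, z in mm, then the turn, a rotation vector about the tool's x, y, z in rad, then the closure, from 0 (fully open) to 1 (shut). In form: x y z wx wy wz claw; .... A call has 1 to 20 rows; each row shifts and turns the commanded pose from where the row before left it, along the tool's axes as they then stand; what a row does not reach is not made up. A row lasts 1/8 s, in which the tool goes at most 62.5 mm and 10.7 degrees, less where a joint would pass 70% of its speed; a pose out of reach is approached as far as the arm can. A call is refused whole if a number of a shift passes 62.5 or a number of a turn 0.188, either way. A call with a gripper value outside its range is refused whole. The fingers move at their own pace and stop on an object; "squeeze" is the grip in N (left out, the last holds). Time passes only in rows, so rows that do not move let the fingers close. It gives the time, the measured TCP pose, the force and the opening at its end, in the units of the state.
- ctrl.read_state(): the state, without advancing time (a new reading comes with each control period).
- eyes.read_camera(name): name is "scene" or "top"; returns the picture (400x640x3 uint8, red, green, blue); there is no depth.
- eyes.camera_params(name): a dict with "fx", "fy", "cx", "cy" (pixels), "R" (3x3) and "t" (3): a world point X has camera coordinates R X + t. Camera axes: x right, y down, z forward; pixel columns grow to the right and rows downward; lengths in m; the calibration is good to about 2 mm. A picture is of the moment at which its call begins. camera_params takes no time and is no camera call.
- ctrl.close_job(): hands the job in, once; it reports no verdict.
The state is a dict: "time_s": time; "qpos": joint angles; "qd": joint speeds; "tau": joint torques, N m; "tool_pos": TCP position; "tcp_rot": TCP orientation; "contact_force": force on the tool from outside, world axes, zero at the start; "moment": the same for the moment, N m; "finger_gap": finger opening in m.
Only numpy, scipy, OpenCV 4.12 (cv2) and the standard library are available. Lean on these libraries where they do the work, as an engineer would, in place of code of your own. Each camera call takes 0.05 s, during which the arm holds its last target.

TASK

Turn the turret rack counter-clockwise (seen from above), by its black pegs, until the red finger under its empty hook rests against the rubber pad of the orange stop; press gently, so that the stop, which is only clamped, does not shift on the base. Then hang the blue tote by its eye on the empty hook, let go of it, and leave the rack resting against the stop and the other things on the bench where they are.

Things in the scene. Friction and masses are not known exactly. Their poses are not given: they have to be found in the camera images.
- rack: Fixed grey base of the turret rack, a round plate 270 mm across, 12 mm thick; origin on the upright turning axis at bench level. On it an orange stop (55 mm high, 105 mm from the axis) with a sprung black rubber pad (stop_c0 and stop_pad_c0 in the rules) is held only by clamping: it slips when the pad is pushed with about 0.8 N m about the axis. Its place on the base differs each time and is not reported.
- carousel (a joint): Turn of the rack, rad, growing counter-clockwise from above; at 0 the empty hook points along the base's -x. Starts between -2.1 and -0.9. Friction 0.2 N m (3 N at a peg); stays where left. Its red finger meets the stop's pad somewhere from -0.3 to 0.3, to be felt: from there the push at a peg grows by 2 N per mm, from 3 N to about 13 N, at which the stop slips. Let go slowly, it stays on the pad.
- hub (a point): On the turning axis, at the top of the rack's grey top disc (170 mm across, top face 170 mm above the bench); turns with the rack, -x axis along the empty hook. On the disc: a flat cap 5 mm high, 24 mm across, and two pegs. Four hooks a quarter turn apart; on three, totes like the blue one (grey, green, white) hang for good, reaching 184 mm from the axis and from 80 to 225 mm above the bench.
- peg (a point): Centre of the top of an upright black turning peg, 14 mm thick, 55 mm tall (170 to 225 mm above the bench), 70 mm from the axis, 90 degrees counter-clockwise (from above) from the empty hook; a second one stands opposite.
- finger (a point): Middle of the red finger (called carousel_c0 in the rules) under the empty hook, 103 mm from the axis, 36 mm above the bench; 10 mm thick, 28 mm high, 50 mm long outwards. It turns with the rack; its counter-clockwise face meets the pad.
- hook (a point): Point on top of the empty hook's bar, 140 mm from the axis, 170 mm above the bench, where the tote's plate should hang; turns with the rack, -x axis outwards along the hook. A level round bar 8 mm thick from 85 to 170 mm from the axis, then turned up to 12 mm above its top, ending 182 mm out. The tote goes on from outside, its eye held 13 to 25 mm higher than when hung, and is lowered.
- tote_mid (a point): Half-way up (72.5 mm) the blue tote on its centre line. An open box 76 mm (x) by 70 mm (y) by 45 mm high, with dowels in it that stand no higher than 47 mm, and across its middle an upright plate 8 mm thick (along x) and 50 mm wide (along y) that reaches 145 mm above the tote's foot. To be gripped across the 8 mm by the plate's top 45 mm. Stands on the bench; about 0.22 kg.
- tote_eye (a point): Top of the eye through that plate: a hole 30 mm wide (along y), from 50 mm to 90 mm above the tote's foot, its roof gable-shaped with this point in the middle at 90 mm (the corners 9 mm lower), axis along the tote's x. When hung, this point lies on the top of the hook's bar.
- square: Steel engineer square lying flat, stock 100 mm, blade 150 mm, 16 mm high; bystander.
- clamp_a: Wooden spring clamp lying flat, 140 mm long, 20 mm high; bystander, origin under its middle.
- clamp_b: The second wooden spring clamp, as the first; bystander.
- brush: Silicone glue brush lying flat, 165 mm long, 12 mm high; bystander.
- dish: Glass dish, 100 mm across, 42 mm high; bystander, origin under its middle.
- offcut: Plywood offcut 50 x 90 x 30 mm; bystander.
Things that resemble listed ones, but are neither listed nor needed, are in the scene too. Several things look just like the part that bears tote_mid: the one meant starts farthest to the robot's right.

How it is judged:
By the outcome, as a careful person would: the job done as asked, in the order asked, and still so for the second after the job is handed in, with the robot touching nothing.
It also fails if it takes over 72 s, if anything falls off the work surface, if the arm or the gripper's body presses on something with over 40 N, if the wrist force passes 120 N, or if a joint passes its speed limit or range.

## Working session

There is one attempt and no reset: what is moved stays moved. The work goes in short steps, Python scripts to look and compute and a tool call to move; the robot and the scene stay as the last step left them, time stands still between calls to the robot, and variables do not carry over. Pictures are saved under pics/ and viewed, and the job is handed in when it is done.

Besides the shell and the picture viewer there is one more tool, called after "Call:" as name(argument=value, ...) on one line, values as JSON. carry_out: Moves the arm, as the interface text tells. Its arguments: {"type":"object","properties":{"moves":{"type":"string"},"squeeze":{"type":"number"}},"required":["moves"]}

```bash
mkdir -p pics; ls
cat > h.py <<'E'
import numpy as np, cv2
from station import ctrl, eyes
def snap(n,f):
    im=eyes.read_camera(n); im=cv2.cvtColor(im,cv2.COLOR_RGB2BGR); cv2.imwrite(f'pics/{f}.png',im); return im
def crop(src,f,x0,y0,w,h,s):
    im=cv2.imread(f'pics/{src}.png')[y0:y0+h,x0:x0+w]
    cv2.imwrite(f'pics/{f}.png',cv2.resize(im,None,fx=s,fy=s,interpolation=cv2.INTER_CUBIC))
def proj(n,X):
    p=eyes.camera_params(n);R=np.array(p['R']);c=R@np.array(X,float)+np.array(p['t'])
    return np.array([p['fx']*c[0]/c[2]+p['cx'],p['fy']*c[1]/c[2]+p['cy']])
def ray(n,u,v):
    p=eyes.camera_params(n);R=np.array(p['R']);t=np.array(p['t'])
    return -R.T@t, R.T@np.array([(u-p['cx'])/p['fx'],(v-p['cy'])/p['fy'],1])
def atz(n,u,v,z):
    o,d=ray(n,u,v); return o+d*(z-o[2])/d[2]
E
python3 - <<'E'
from h import *
snap('scene','s0');snap('top','t0')
for n in('scene','top'):
    p=eyes.camera_params(n);print(n,p['fx'],p['cx'],p['cy'],ray(n,320,200))
print(ctrl.read_state())
E
```

```text
pics
scene 431.15777705068 323.92055933390776 196.02631369932888 (array([1.25747259, 0.17513755, 0.95691337]), array([-0.63409547, -0.16673497, -0.75517548]))
top 424.23229963912667 316.38152972538745 199.48848613052155 (array([0.43944522, 0.00227329, 1.34509447]), array([ 0.08367004,  0.00275387, -0.99652694]))
{'time_s': 0.1, 'qpos': array([-1.15237233e+00,  3.53597160e-01,  1.63405918e+00,  1.27747126e-05,
        1.15519830e+00, -2.38799223e-03]), 'qd': array([-0.00056788, -0.00241277, -0.00187107, -0.00047472, -0.00097144,
        0.00178437]), 'tau': array([-7.97502685e-05, -6.06352758e+01, -3.42820430e+01, -3.62385424e-05,
        3.95314128e-03,  3.24517612e-05]), 'tool_pos': array([ 0.25516137, -0.57010346,  0.25262557]), 'tcp_rot': array([-3.14033069e+00, -1.46943412e-05,  4.20806812e-01]), 'contact_force': array([-0.18722195, -0.23767702, -0.21607794]), 'moment': array([-0.0160221 , -0.02046673, -0.00664708]), 'finger_gap': 0.08547353734562635}
```

View pics/s0.png

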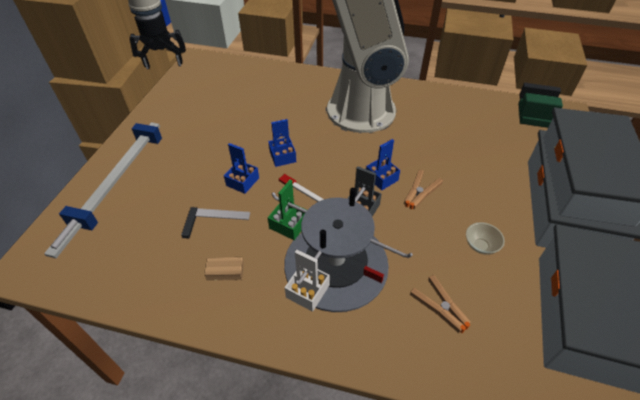

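View pics/t0.png

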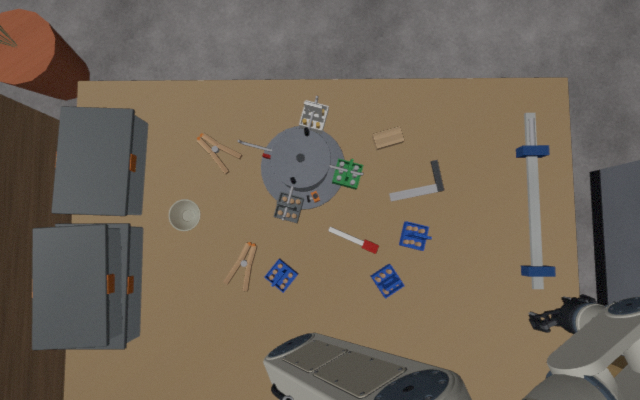

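Run:
```python
from h import *
crop('t0','t0a',225,85,160,150,5);crop('t0','t0b',370,200,80,60,9);crop('s0','s0a',250,160,170,150,4.7);crop('s0','s0b',210,130,70,70,8)
```

```text
(no output)
```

View pics/t0a.png

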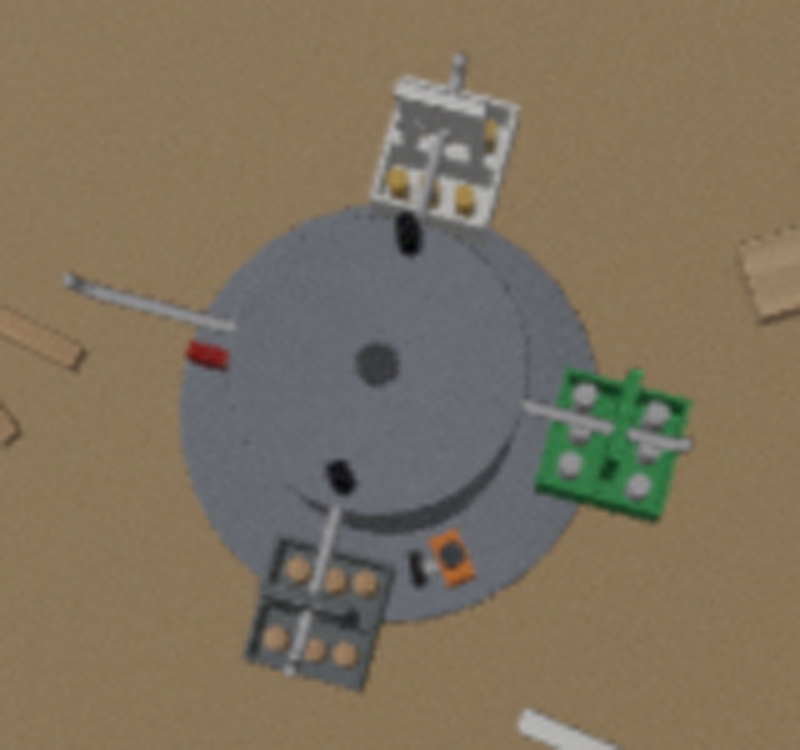

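View pics/t0b.png

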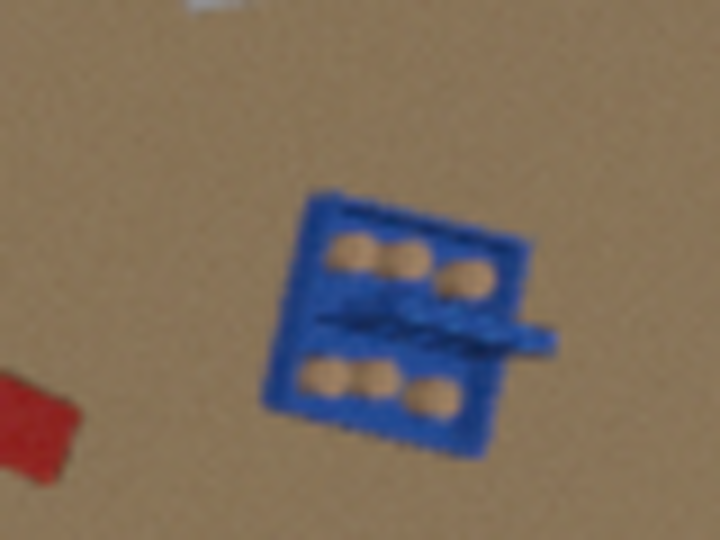

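View pics/s0a.png

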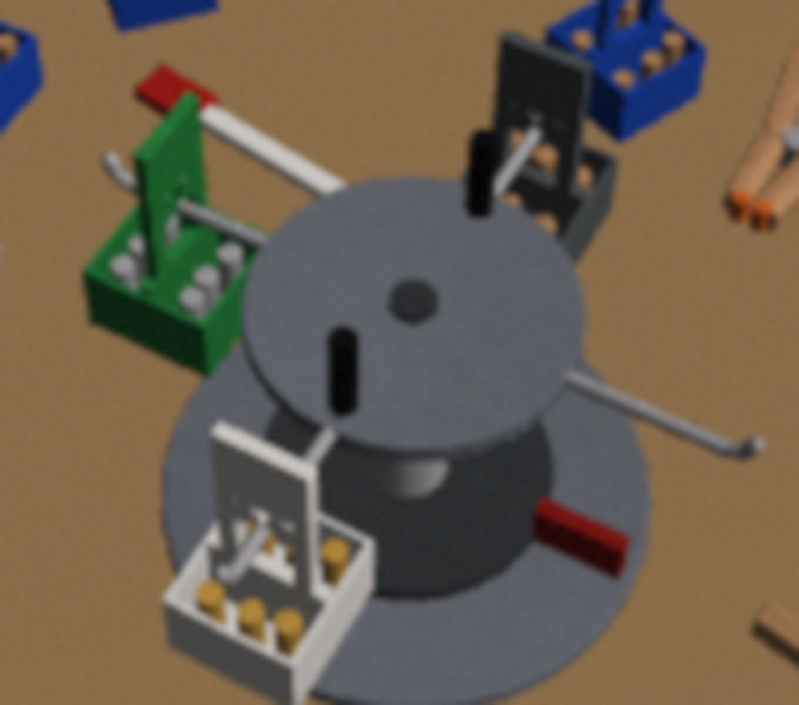

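View pics/s0b.png

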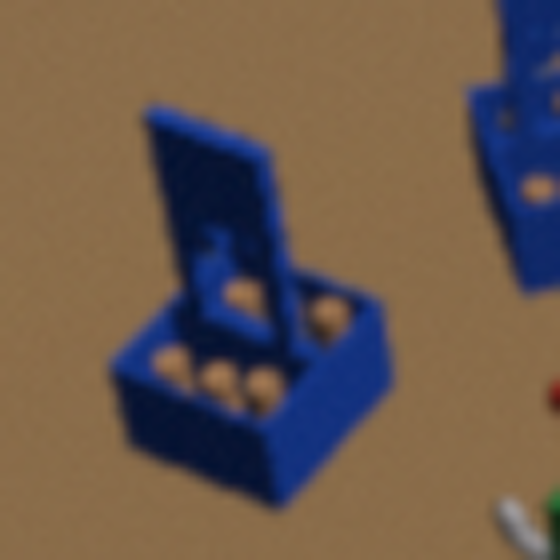

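Run:
```python
from h import *
def T(c,x0,y0,s,x,y): return ((x+.5)/s-.5+x0,(y+.5)/s-.5+y0)
a=lambda x,y:T(0,225,85,5,x,y); b=lambda x,y:T(0,370,200,9,x,y)
sa=lambda x,y:T(0,250,160,4.7,x,y); sb=lambda x,y:T(0,210,130,8,x,y)
r=lambda v:np.round(v*1000,1)
ht=atz('top',*a(377,364),.175);hs=atz('scene',*sa(413,300),.175);print('hub',r(ht),r(hs))
he=atz('top',*a(72,281),.176);h0=atz('top',*a(235,326),.166);print('hook',r(he),r(h0),np.hypot(*(he-ht)[:2]))
print('scene hook end',r(atz('scene',*sa(755,443),.18)))
for n,p in(('topP',a(335,466)),('topP2',a(406,220))):print(n,r(atz('top',*p,.225)))
for n,p in(('sP',sa(483,138)),('sP2',sa(343,333))):print(n,r(atz('scene',*p,.225)))
C=[atz('top',*b(*q),.045) for q in((310,195),(530,240),(485,460),(265,405))]
for c in C:print('rim',r(c))
print('mean',r(np.mean(C,0)))
S=[atz('scene',*sb(*q),.045) for q in((112,368),(275,420),(388,303))]
for c in S:print('srim',r(c))
for q in((150,108),(268,150)):print('plate',r(atz('scene',*sb(*q),.145)))
print('tplate r',r(atz('top',*b(555,343),.145)))
print('stop pad',r(atz('top',*a(416,568),.055)),'stop',r(atz('top',*a(452,556),.055)))
print('finger',r(atz('top',*a(210,352),.05)))
```

```text
hub [657.3  61.  175. ] [660.   59.1 175. ]
hook [705.  232.2 176. ] [681.  141.6 166. ] 0.1777051549039018
scene hook end [706.2 230.1 180. ]
topP [593.1  80.8 225. ]
topP2 [726.3  43.  225. ]
sP [592.1  77.4 225. ]
sP2 [724.3  40.1 225. ]
rim [ 482.7 -250.6   45. ]
rim [ 467.3 -324.7   45. ]
rim [ 393.2 -307.7   45. ]
rim [ 411.8 -234.    45. ]
mean [ 438.7 -279.2   45. ]
srim [ 469.  -325.3   45. ]
srim [ 479.1 -257.6   45. ]
srim [ 412.1 -238.4   45. ]
plate [ 433.2 -307.6  145. ]
plate [ 443.6 -259.3  145. ]
tplate r [ 433.  -306.5  145. ]
stop pad [553.4  43.1  55. ] stop [560.7  21.1  55. ]
finger [688.5 170.7  50. ]
```

Call:
carry_out(moves="0 0 -10 0 0 0.139 0.3; 0 0 -10 0 0 0.139 0.5; 0 0 -10 0 0 0.139 0.7; 0 0 -10 0 0 0.139 0.7; 0 0 0 0 0 0.139 0.7; 9.9 -47.7 0 0 0 0 0.7; 9.9 -47.7 0 0 0 0 0.7; 9.9 -47.7 0 0 0 0 0.7; 9.9 -47.7 0 0 0 0 0.7; 9.9 -47.7 0 0 0 0 0.7; 9.9 -47.7 0 0 0 0 0.7; 9.9 -47.7 0 0 0 0 0.7; 9.9 -47.7 0 0 0 0 0.7; 9.9 -47.7 0 0 0 0 0.7; 9.9 -47.7 0 0 0 0 0.7; 9.9 -47.7 0 0 0 0 0.7; 9.9 -47.7 0 0 0 0 0.7; 9.9 -47.7 0 0 0 0 0.7; 9.9 -47.7 0 0 0 0 0.7; 9.9 -47.7 0 0 0 0 0.7")

```text
time_s: 2.6
tool_pos: [0.5924, 0.0796, 0.293]
tcp_rot: [3.141, 0.0, -0.274]
contact_force: [-0.4, -0.5, -0.4]
finger_gap: 0.0258
```

Run:
```python
from h import *
snap('scene','s1');crop('s1','s1a',270,130,150,150,5)
print(ctrl.read_state()['contact_force'])
```

```text
[ 0.51648519  4.05997108 -0.22719237]
```

View pics/s1a.png

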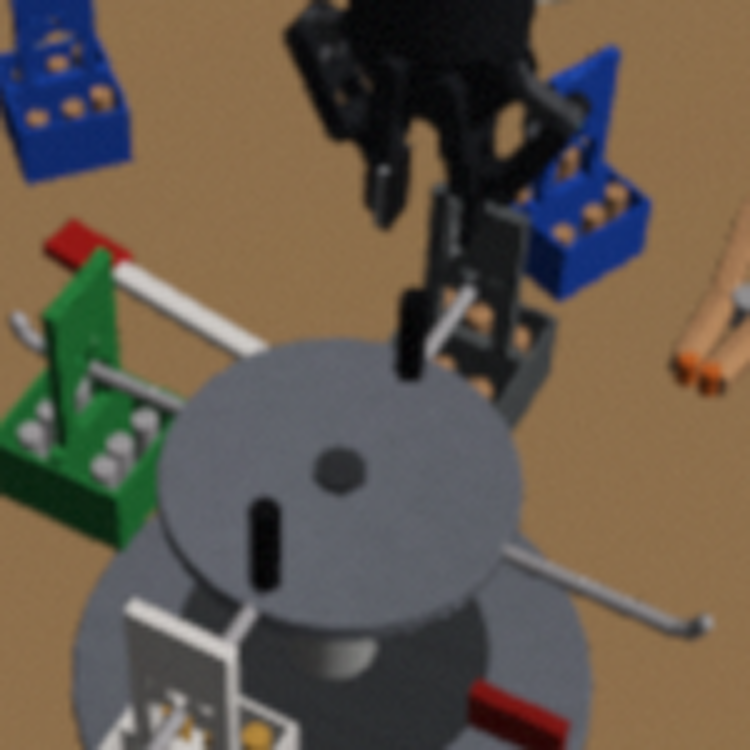

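The jaws straddle the peg (fingertips at crop (385,220) and (465,245), peg top at (415,295)). Descending.

Call:
carry_out(moves="0 0 15 0 0 0 0.7; 0 0 15 0 0 0 0.7; 0 0 15 0 0 0 0.7; 0 0 15 0 0 0 0.7; 0 0 15 0 0 0 0.7; 0 0 8 0 0 0 0.7; 0 0 0 0 0 0 0.7")

```text
time_s: 3.52
tool_pos: [0.5917, 0.078, 0.2096]
tcp_rot: [3.141, 0.001, -0.274]
contact_force: [0.5, 0.2, 0.9]
finger_gap: 0.0254
```

Call:
carry_out(moves="0.1 3.5 0 0 0 -0.05 0.7; 0.35 7 0 0 0 -0.1 0.7; 0.35 7 0 0 0 -0.1 0.7; 0.35 7 0 0 0 -0.1 0.7; 0.35 7 0 0 0 -0.1 0.7; 0.35 7 0 0 0 -0.1 0.7; 0.35 7 0 0 0 -0.1 0.7")

```text
time_s: 4.4
tool_pos: [0.5948, 0.0339, 0.211]
tcp_rot: [-3.141, -0.002, 0.379]
contact_force: [0.7, 3.4, -0.4]
finger_gap: 0.0253
```

Call:
carry_out(moves="0.35 7 0 0 0 -0.1 0.7; 0.35 7 0 0 0 -0.1 0.7; 0.35 7 0 0 0 -0.1 0.7; 0.35 7 0 0 0 -0.1 0.7; 0.35 7 0 0 0 -0.1 0.7; 0.35 7 0 0 0 -0.1 0.7; 0.35 7 0 0 0 -0.1 0.7; 0.35 7 0 0 0 -0.1 0.7; 0 0 0 0 0 0 0.7")

```text
time_s: 5.52
tool_pos: [0.6331, -0.0057, 0.2109]
tcp_rot: [3.14, -0.0, 1.175]
contact_force: [-0.9, 0.1, -0.5]
finger_gap: 0.0256
```

Run:
```python
from h import *
snap('top','t2');crop('t2','t2a',245,110,120,120,6)
s=ctrl.read_state();print(s['contact_force'],s['tool_pos'],s['tcp_rot'])
```

```text
[ 0.91862586 -0.4940187   0.12023225] [ 0.63288066 -0.00568521  0.2107391 ] [ 3.14066988e+00 -1.94100529e-04  1.17365729e+00]
```

View pics/t2a.png

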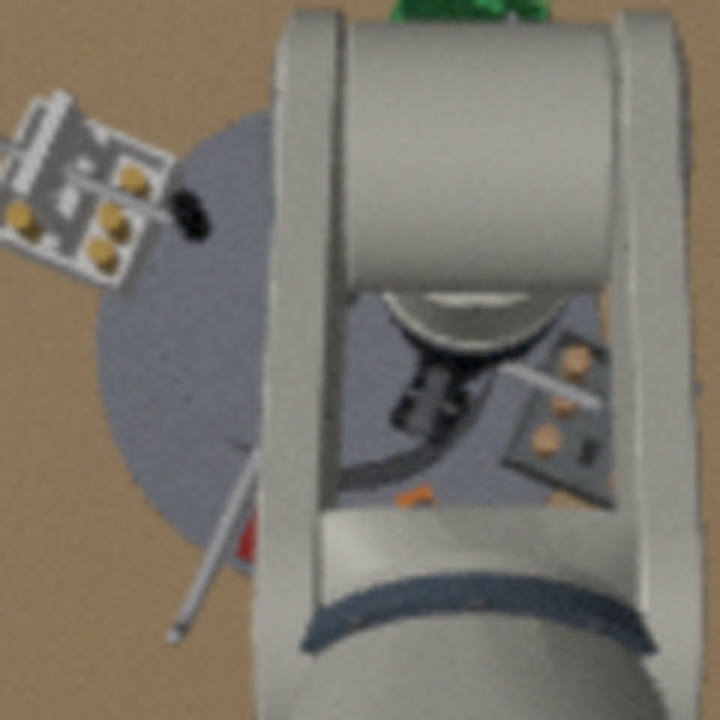

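Call:
carry_out(moves="0.35 7 0 0 0 -0.1 0.7; 0.35 7 0 0 0 -0.1 0.7; 0.35 7 0 0 0 -0.1 0.7; 0.1 3.5 0 0 0 -0.05 0.7; 0.05 2.1 0 0 0 -0.03 0.7; 0.02 1.4 0 0 0 -0.02 0.7; 0.02 1.4 0 0 0 -0.02 0.7")

```text
time_s: 6.45
tool_pos: [0.661, -0.0108, 0.2103]
tcp_rot: [-3.141, -0.0, 1.596]
contact_force: [-3.7, 1.0, 1.2]
finger_gap: 0.0254
```

```bash
cat > st.py <<'E'
from h import *
import sys
H=np.array([.6588,.0602])
def show():
    s=ctrl.read_state();p=s['tool_pos'][:2]-H;f=s['contact_force'][:2];th=np.arctan2(p[1],p[0])
    t=np.array([-np.sin(th),np.cos(th)]);print('t',s['time_s'],'ang',round(np.degrees(th)%360,2),'r',round(np.hypot(*p)*1e3,1),'yaw',round(np.degrees(s['tcp_rot'][2]),2),'F',np.round(s['contact_force'],1),'Ft',round(f@t,1),'Mz',s['moment'])
if __name__=='__main__':
    if len(sys.argv)>1: snap('scene',sys.argv[1])
    show()
E
python3 st.py s3; python3 -c "
from h import *
crop('s3','s3a',250,130,150,150,5)"
```

```text
t 6.5 ang 272.06 r 71.1 yaw 91.52 F [-3.1  1.5 -0.4] Ft -3.0 Mz [ 0.30205125  0.34216997 -0.06035433]
```

View pics/s3a.png

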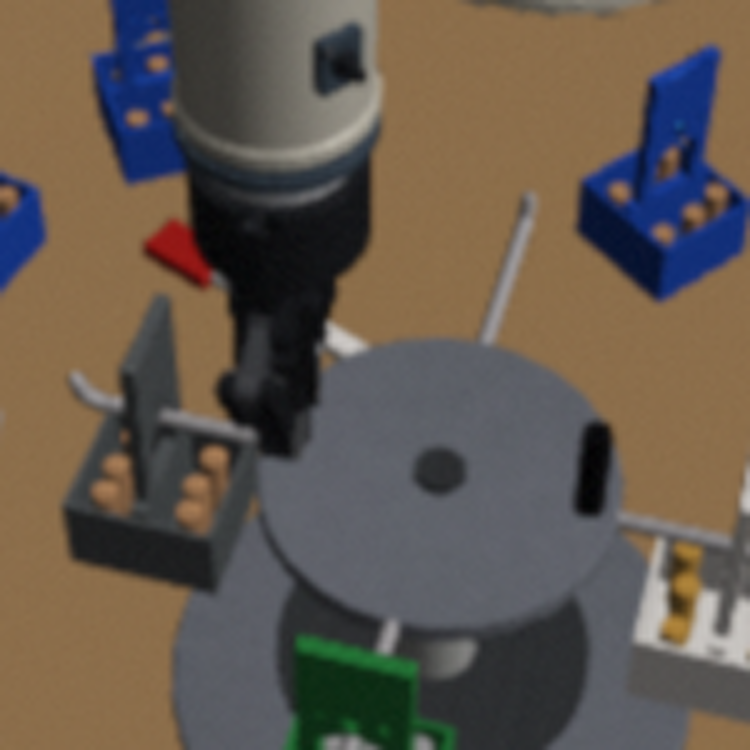

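Call:
carry_out(moves="0.02 1 0 0 0 -0.014 0.7; 0.02 1 0 0 0 -0.014 0.7; 0.02 1 0 0 0 -0.014 0.7; 0 0 0 0 0 0 0.7")

```text
time_s: 7.0
tool_pos: [0.6644, -0.0109, 0.2102]
tcp_rot: [3.141, 0.0, 1.638]
contact_force: [-1.8, 1.2, 0.2]
finger_gap: 0.0258
```

```bash
python3 st.py
```

```text
t 7.0 ang 274.53 r 71.3 yaw 93.85 F [-1.8  1.2  0.2] Ft -1.7 Mz [ 0.12401267  0.27529827 -0.02724913]
```

Call:
carry_out(moves="0.05 1 0 0 0 -0.014 0.7; 0.05 1 0 0 0 -0.014 0.7; 0 0 0 0 0 0 0.7")

```text
time_s: 7.38
tool_pos: [0.6664, -0.0106, 0.2103]
tcp_rot: [3.141, 0.0, 1.666]
contact_force: [-2.0, 0.9, -0.7]
finger_gap: 0.0258
```

```bash
python3 st.py
```

```text
t 7.375 ang 276.11 r 71.2 yaw 95.46 F [-2.   0.9 -0.7] Ft -1.9 Mz [0.10067492 0.25314225 0.03387721]
```

Call:
carry_out(moves="0.05 1 0 0 0 -0.014 0.7; 0.05 0 0 0 0 0 0.7")

```text
time_s: 7.62
tool_pos: [0.6673, -0.0104, 0.2103]
tcp_rot: [3.141, 0.0, 1.68]
contact_force: [-2.0, -0.2, 0.4]
finger_gap: 0.0255
```

```bash
python3 st.py
```

```text
t 7.625 ang 276.89 r 71.1 yaw 96.26 F [-2.  -0.2  0.4] Ft -2.0 Mz [-0.07976012  0.37717414  0.02583934]
```

Call:
carry_out(moves="0.05 1 0 0 0 -0.014 0.7; 0.05 0 0 0 0 0 0.7")

```text
time_s: 7.88
tool_pos: [0.6683, -0.0103, 0.2103]
tcp_rot: [3.141, 0.0, 1.694]
contact_force: [-2.7, -0.7, -0.2]
finger_gap: 0.0256
```

```bash
python3 st.py
```

```text
t 7.875 ang 277.67 r 71.2 yaw 97.07 F [-2.7 -0.7 -0.2] Ft -2.8 Mz [-0.11836849  0.37026785 -0.00962416]
```

Call:
carry_out(moves="0.05 1 0 0 0 -0.014 0.7; 0.05 0 0 0 0 0 0.7")

```text
time_s: 8.12
tool_pos: [0.6692, -0.0101, 0.2102]
tcp_rot: [-3.141, 0.0, 1.708]
contact_force: [-3.5, -2.2, -0.2]
finger_gap: 0.0255
```

Call:
carry_out(moves="0.05 1 0 0 0 -0.014 0.7; 0.05 0 0 0 0 0 0.7")

```text
time_s: 8.38
tool_pos: [0.67, -0.0099, 0.2103]
tcp_rot: [-3.141, 0.0, 1.722]
contact_force: [-4.5, -2.5, 0.7]
finger_gap: 0.0257
```

```bash
python3 st.py s4; python3 -c "
from h import *
snap('top','t4');crop('t4','t4a',245,110,120,120,6)"
```

```text
t 8.425 ang 279.01 r 71.0 yaw 98.67 F [-4.2 -2.8  0.6] Ft -4.6 Mz [-0.39583978  0.64109954  0.01030304]
```

View pics/t4a.png

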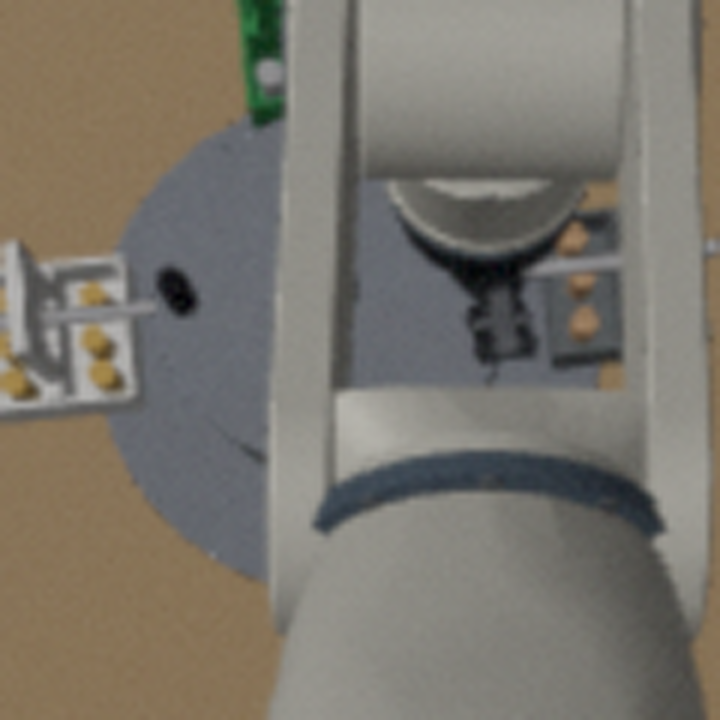

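Call:
carry_out(moves="0 1 0 0 0 -0.014 0.7; 0 0 0 0 0 0 0.7; 0 0 0 0 0 0 0.7")

```text
time_s: 8.85
tool_pos: [0.6707, -0.0098, 0.2102]
tcp_rot: [-3.141, 0.0, 1.736]
contact_force: [-5.3, -2.9, 1.8]
finger_gap: 0.0258
```

```bash
python3 st.py
```

```text
t 8.85 ang 279.65 r 71.0 yaw 99.47 F [-5.3 -2.9  1.8] Ft -5.8 Mz [-0.38690447  0.80979312  0.04741137]
```

Call:
carry_out(moves="0 1 0 0 0 -0.014 0.7; 0 0 0 0 0 0 0.7; 0 0 0 0 0 0 0.7")

```text
time_s: 9.22
tool_pos: [0.6714, -0.0096, 0.2102]
tcp_rot: [-3.14, -0.0, 1.75]
contact_force: [-6.7, -2.2, 2.0]
finger_gap: 0.0254
```

```bash
python3 st.py s5; python3 -c "
from h import *
crop('s5','s5a',250,130,150,150,5)"
```

```text
t 9.275 ang 280.2 r 70.9 yaw 100.27 F [-7.2 -2.6  2.5] Ft -7.5 Mz [-0.43289236  1.03499505  0.01340023]
```

View pics/s5a.png

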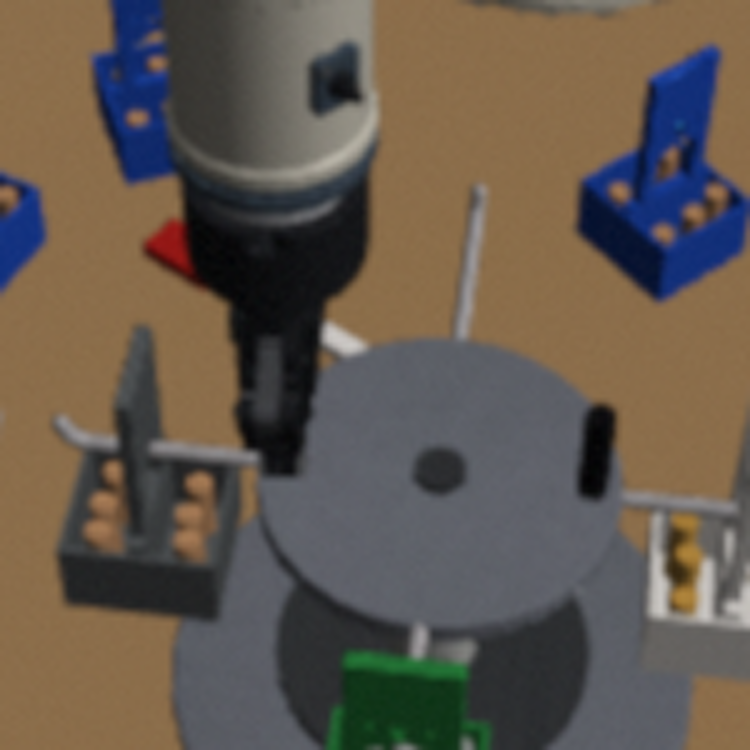

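Contact felt (~7.5 N, below the 13 N slip). Easing off slowly, then lifting clear.

Call:
carry_out(moves="0 -0.4 0 0 0 0 0.7; 0 -0.4 0 0 0 0 0.7; 0 -0.4 0 0 0 0 0.7; 0 -0.4 0 0 0 0 0.7; 0 -0.4 0 0 0 0 0.7; 0 -0.4 0 0 0 0 0.7; 0 -0.4 0 0 0 0 0.7; 0 -0.4 0 0 0 0 0.7; 0 -0.4 0 0 0 0 0.7; 0 -0.4 0 0 0 0 0.7; 0 -0.4 0 0 0 0 0.7; 0 -0.4 0 0 0 0 0.7; 0 -0.4 0 0 0 0 0.7; 0 -0.4 0 0 0 0 0.7; 0 -0.4 0 0 0 0 0.7")

```text
time_s: 11.15
tool_pos: [0.6662, -0.0104, 0.2103]
tcp_rot: [-3.142, -0.0, 1.75]
contact_force: [-0.6, -0.0, 0.1]
finger_gap: 0.0255
```

```bash
python3 st.py; python3 -c "
from h import *
print(ctrl.read_state()['tool_pos'])"
```

```text
t 11.15 ang 275.97 r 71.0 yaw 100.25 F [-0.6 -0.   0.1] Ft -0.6 Mz [-0.0703784   0.01714444  0.01158144]
[ 0.66618544 -0.01042309  0.21026868]
```

Call:
carry_out(moves="0 0 -15 0 0 0 0.7; 0 0 -20 0 0 0 0.7; 0 0 -25 0 0 0 0.7; 0 0 -20 0 0 0 0.7; 0 0 0 0 0 0.133 0.6; 0 0 0 0 0 0.133 0.5; 0 0 0 0 0 0.133 0.5; -31.5 -16.2 0 0 0 0 0.5; -31.5 -16.2 0 0 0 0 0.5; -31.5 -16.2 0 0 0 0 0.5; -31.5 -16.2 0 0 0 0 0.5; -31.5 -16.2 0 0 0 0 0.5; -31.5 -16.2 0 0 0 0 0.5; -31.5 -16.2 0 0 0 0 0.5; -31.5 -16.2 0 0 0 0 0.5; -31.5 -16.2 0 0 0 0 0.5; -31.5 -16.2 0 0 0 0 0.5; 0 0 0 0 0 0 0.5")

```text
time_s: 13.4
tool_pos: [0.4384, -0.2839, 0.2914]
tcp_rot: [3.141, 0.001, 1.348]
contact_force: [0.5, 0.3, -0.3]
finger_gap: 0.0426
```

Run:
```python
from h import *
snap('scene','s6');snap('top','t6')
crop('t6','t6a',235,100,130,160,5);crop('s6','s6a',250,120,170,150,4.7);crop('s6','s6b',200,90,90,110,6)
s=ctrl.read_state();print(s['tool_pos'],s['tcp_rot'])
```

```text
[ 0.43965788 -0.28261574  0.2911156 ] [3.14040010e+00 4.53510941e-05 1.34969725e+00]
```

View pics/t6a.png

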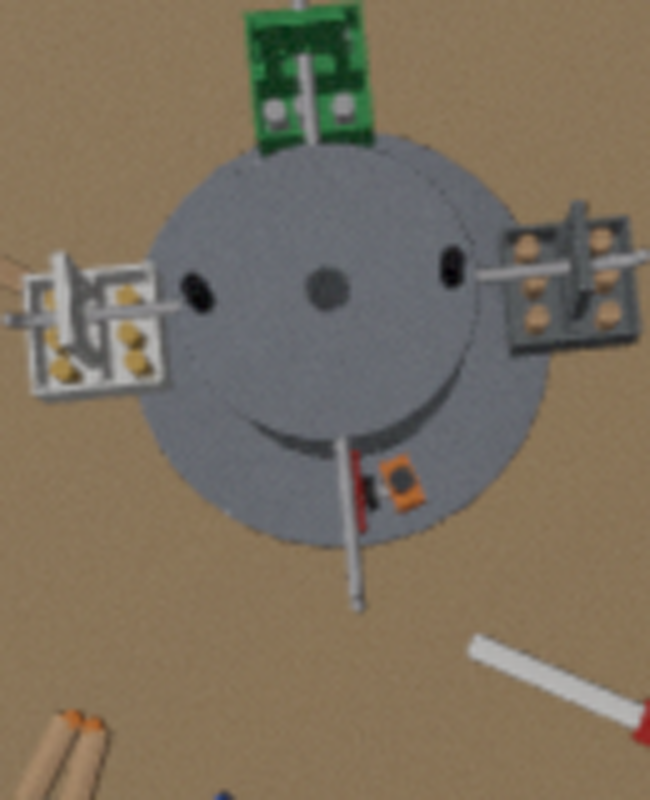

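View pics/s6a.png

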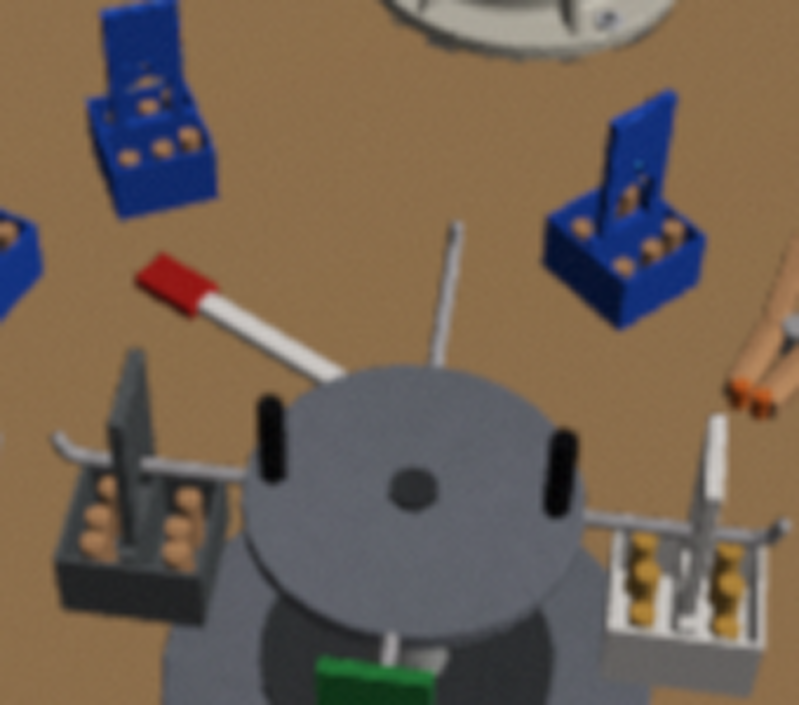

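View pics/s6b.png

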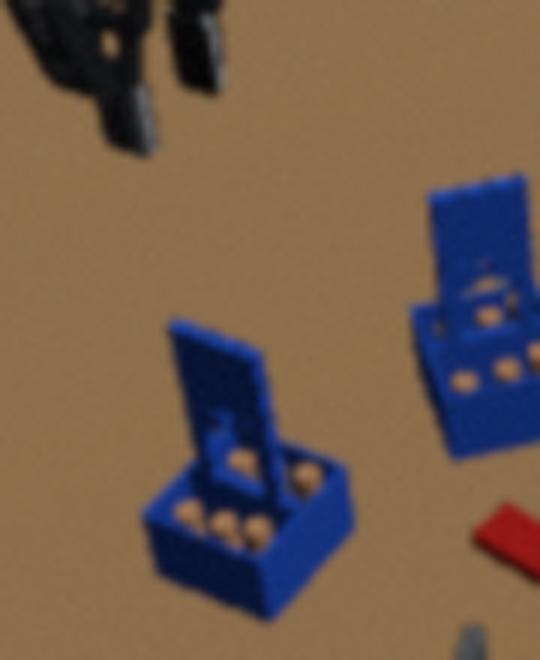

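The red finger (crop ~(357,490)) lies against the pad; the stop is at full-frame (315.6,196), same as before (315.4,196.2).

Run:
```python
from h import *
def T(x0,y0,s,x,y): return ((x+.5)/s-.5+x0,(y+.5)/s-.5+y0)
a=lambda x,y:T(235,100,5,x,y); sa=lambda x,y:T(250,120,4.7,x,y)
r=lambda v:np.round(v*1000,1)
H=np.array([.6588,.0602])
def pol(n,X):
    d=X[:2]-H; print(n,r(X),'r',round(np.hypot(*d)*1e3,1),'ang',round(np.degrees(np.arctan2(d[1],d[0]))%360,2))
pol('hub',atz('top',*a(327,289),.175));pol('hub s',atz('scene',*sa(413,489),.175))
pol('hook end t',atz('top',*a(358,603),.178));pol('hook 0 t',atz('top',*a(343,440),.166))
pol('hook end s',atz('scene',*sa(456,228),.182));pol('hook 0 s',atz('scene',*sa(438,362),.17))
for n,p in(('top',a(195,280)),('top',a(453,253))):pol(n,atz(n,*p,.225))
for n,p in(('scene',sa(271,402)),('scene',sa(565,436))):pol(n,atz(n,*p,.225))
pol('grey hook end',atz('top',*a(645,257),.178));pol('white hook end',atz('top',*a(10,321),.178));pol('green',atz('top',*a(307,60),.17))
```

```text
hub [657.3  61.  175. ] r 1.7 ang 152.12
hub s [660.6  59.2 175. ] r 2.1 ang 331.18
hook end t [481.8  43.6 178. ] r 177.8 ang 185.35
hook 0 t [573.4  52.4 166. ] r 85.7 ang 185.21
hook end s [486.1  43.  182. ] r 173.5 ang 185.69
hook 0 s [572.6  52.5 170. ] r 86.5 ang 185.12
top [653.2 129.2 225. ] r 69.2 ang 94.67
top [667.2  -9.  225. ] r 69.7 ang 276.9
scene [664.5 -10.2 225. ] r 70.6 ang 274.64
scene [650.9 128.4 225. ] r 68.7 ang 96.57
grey hook end [ 674.  -116.3  178. ] r 177.2 ang 274.91
white hook end [639.5 237.6 178. ] r 178.5 ang 96.22
green [789.5  72.7 170. ] r 131.3 ang 5.47
```

Call:
carry_out(moves="0 0 30 0 0 0 0.5; 0 0 30 0 0 0 0.5; 0 0 30 0 0 0 0.5; 0 0 30 0 0 0 0.5; 0 0 20 0 0 0 0.5; 0 0 15 0 0 0 0.5; 0 0 8 0 0 0 0.5; 0 0 0 0 0 0 0.5; 0 0 0 0 0 0 0.7; 0 0 0 0 0 0 0.8; 0 0 0 0 0 0 0.85; 0 0 0 0 0 0 0.9; 0 0 0 0 0 0 1; 0 0 0 0 0 0 1; 0 0 0 0 0 0 1", squeeze=45)

```text
time_s: 15.38
tool_pos: [0.4393, -0.2826, 0.1274]
tcp_rot: [-3.141, 0.0, 1.351]
contact_force: [-2.3, -0.7, 2.8]
finger_gap: 0.0072
```

Run:
```python
from h import *
snap('scene','s7');crop('s7','s7b',190,90,110,110,6)
s=ctrl.read_state();print(s['tool_pos'],s['tcp_rot'],s['contact_force'],s['finger_gap'])
```

```text
[ 0.4392863  -0.28256227  0.12739065] [-3.14144381e+00  1.31894821e-04  1.35083191e+00] [-2.96763566 -1.17441994  4.8232769 ] 0.00752750095062666
```

View pics/s7b.png

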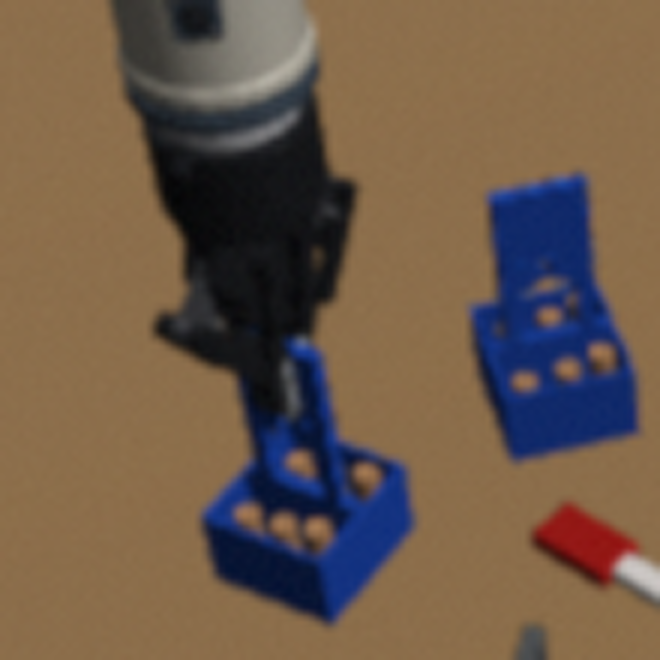

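Call:
carry_out(moves="0 0 -10 0 0 0 1; 0 0 -20 0 0 0 1; 0 0 -35 0 0 0 1; 0 0 -35 0 0 0 1; 0 0 -35 0 0 0 1; 0 0 -25 0 0 0 1; 0 0 -10 0 0 -0.104 1; 0 0 0 0 0 -0.104 1; 0 0 0 0 0 -0.104 1; 16 0.9 0 0 0 0 1; 32.1 1.8 0 0 0 0 1; 32.1 1.8 0 0 0 0 1; 32.1 1.8 0 0 0 0 1; 32.1 1.8 0 0 0 0 1; 32.1 1.8 0 0 0 0 1; 32.1 1.8 0 0 0 0 1; 32.1 1.8 0 0 0 0 1; 32.1 1.8 0 0 0 0 1; 32.1 1.8 0 0 0 0 1")

```text
time_s: 17.8
tool_pos: [0.4275, 0.0245, 0.2974]
tcp_rot: [-3.142, -0.001, 1.66]
contact_force: [0.1, -0.1, -3.5]
finger_gap: 0.0074
```

Call:
carry_out(moves="16 0.9 0 0 0 0 1; 0 0 20 0 0 0 1; 0 0 20 0 0 0 1; 0 0 15 0 0 0 1; 0 0 10 0 0 0 1; 0 0 5 0 0 0 1; 0 0 0 0 0 0 1; 0 0 0 0 0 0 1")

```text
time_s: 18.8
tool_pos: [0.4282, 0.0387, 0.2277]
tcp_rot: [3.141, 0.0, 1.663]
contact_force: [-0.3, -1.2, -2.6]
finger_gap: 0.0075
```

Run:
```python
from h import *
snap('scene','s8');snap('top','t8');crop('s8','s8a',290,90,120,150,5.3);crop('t8','t8a',250,120,130,150,5)
s=ctrl.read_state();print(s['tool_pos'],s['tcp_rot'],s['contact_force'],s['finger_gap'])
```

```text
[0.42814085 0.03869816 0.22771122] [3.14077211e+00 5.92272602e-06 1.66266026e+00] [ 0.13010595  0.03688609 -2.51253969] 0.007373837753160151
```

View pics/s8a.png

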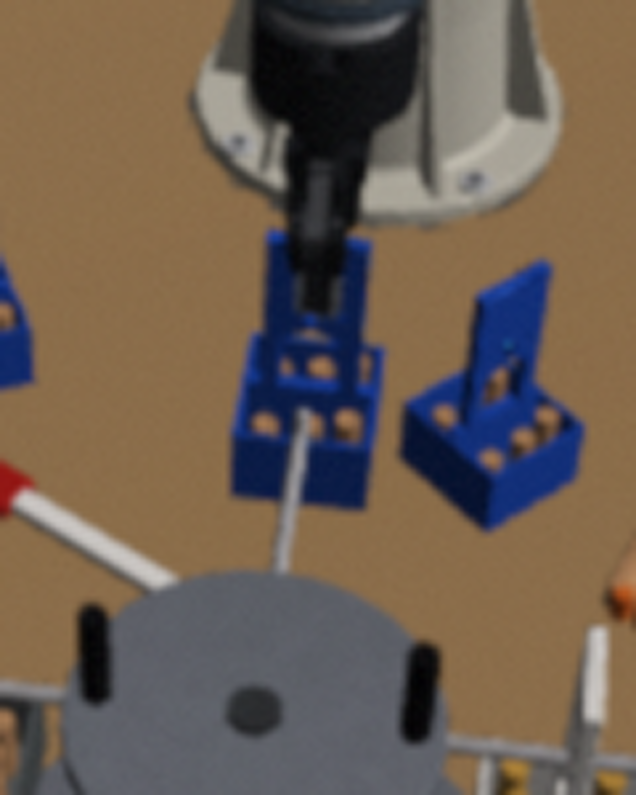

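View pics/t8a.png

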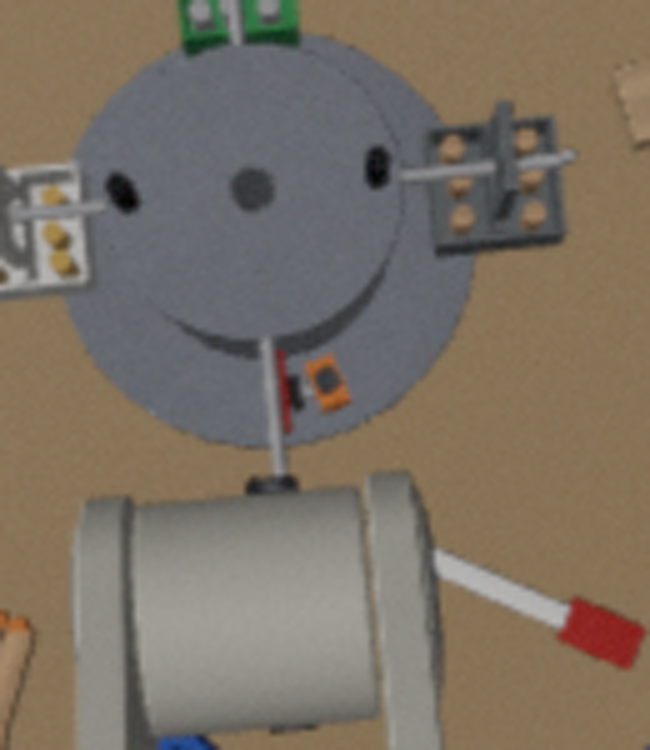

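Run:
```python
from h import *
def T(x0,y0,s,x,y): return ((x+.5)/s-.5+x0,(y+.5)/s-.5+y0)
sa=lambda x,y:T(290,90,5.3,x,y)
s=ctrl.read_state();zf=s['tool_pos'][2]-.1274
th=np.radians(185.3);u=np.array([np.cos(th),np.sin(th)]);t=np.array([-u[1],u[0]])
H=np.array([.6588,.0602])
def q(n,p,z):
    X=atz('scene',*p,z);d=X[:2]-H;print(n,np.round(X*1e3,1),'out',round(d@u*1e3,1),'lat',round(d@t*1e3,1))
q('hub',sa(254,710),.175)
q('tip',sa(305,415),.18)
q('bar0',sa(283,571),.168)
q('plL',sa(267,233),zf+.145);q('plR',sa(371,242),zf+.145)
q('rimL',sa(234,455),zf+.045);q('rimR',sa(371,466),zf+.045)
q('botL',sa(232,495),zf);q('botR',sa(365,508),zf)
q('eye',sa(312,335),zf+.088)
d=s['tool_pos'][:2]-H;print('tcp',d@u,d@t)
```

```text
hub [660.3  59.2 175. ] out -1.4 lat 1.1
tip [483.   43.8 180. ] out 176.5 lat 0.1
bar0 [573.   53.1 168. ] out 86.1 lat -0.9
plL [432.2  11.6 245.3] out 230.1 lat 27.5
plR [426.5  60.9 245.3] out 231.3 lat -22.2
rimL [484.5   9.7 145.3] out 178.2 lat 34.2
rimR [475.3  76.9 145.3] out 181.2 lat -33.5
botL [469.8   6.  100.3] out 193.2 lat 36.5
botR [462.   74.1 100.3] out 194.6 lat -32.0
eye [435.8  36.9 188.3] out 224.2 lat 2.6
tcp 0.23165915290751996 0.000103794907749251
```

Call:
carry_out(moves="1.8 0 0 0 0 0 1; 0 6 0 0 0 0 1; 0 8 0 0 0 0 1; 0 8 0 0 0 0 1; 0 8 0 0 0 0 1; 0 8 0 0 0 0 1; 0 8 0 0 0 0 1; 0 4 0 0 0 0 1; 0 0 0 0 0 0 1; 0 0 0 0 0 0 1")

```text
time_s: 20.15
tool_pos: [0.4772, 0.0451, 0.2272]
tcp_rot: [-3.141, -0.0, 1.663]
contact_force: [-1.3, 0.7, -3.4]
finger_gap: 0.0076
```

Run:
```python
from h import *
snap('scene','s9');crop('s9','s9a',290,90,120,150,5.3)
s=ctrl.read_state();print(s['tool_pos'],s['tcp_rot'],s['contact_force'],s['finger_gap'])
```

```text
[0.477164   0.04507754 0.22725451] [-3.14134186e+00  9.09281494e-06  1.66279874e+00] [ 0.22221446  0.59015011 -3.60118712] 0.007523190705075861
```

View pics/s9a.png

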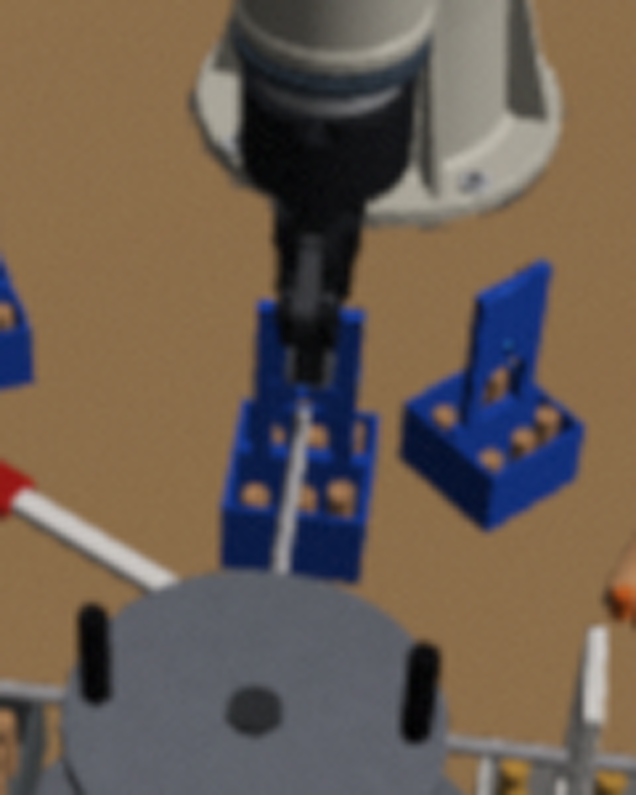

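The hook tip (crop (305,408)) is centred in the eye opening. Continuing inward.

Call:
carry_out(moves="0 4 0 0 0 0 1; 0 7 0 0 0 0 1; 0 7 0 0 0 0 1; 0 7 0 0 0 0 1; 0 7 0 0 0 0 1; 0 6 0 0 0 0 1; 0 4 0 0 0 0 1; 0 0 0 0 0 0 1; 0 0 0 0 0 0 1")

```text
time_s: 21.32
tool_pos: [0.519, 0.0489, 0.2272]
tcp_rot: [-3.141, -0.0, 1.663]
contact_force: [-0.4, 0.6, -3.0]
finger_gap: 0.0077
```

Run:
```python
from h import *
snap('scene','s10');crop('s10','s10a',290,90,120,150,5.3)
snap('top','t10');crop('t10','t10a',250,120,130,150,5)
s=ctrl.read_state();print(s['tool_pos'],s['tcp_rot'],s['contact_force'],s['finger_gap'])
```

```text
[0.51902607 0.0489364  0.22726503] [-3.14139506e+00 -7.78037219e-06  1.66282062e+00] [ 0.09277142 -0.14037424 -2.52237196] 0.007573076882067457
```

View pics/s10a.png

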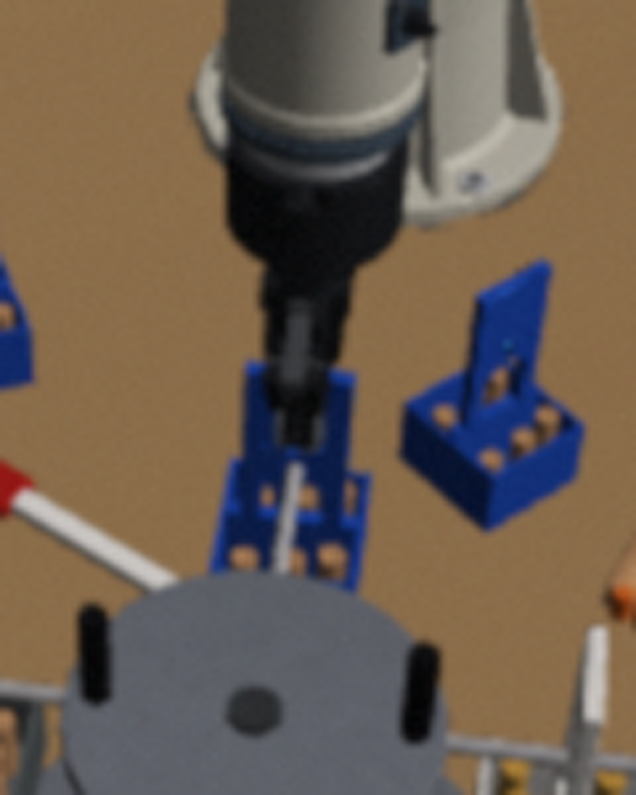

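View pics/t10a.png

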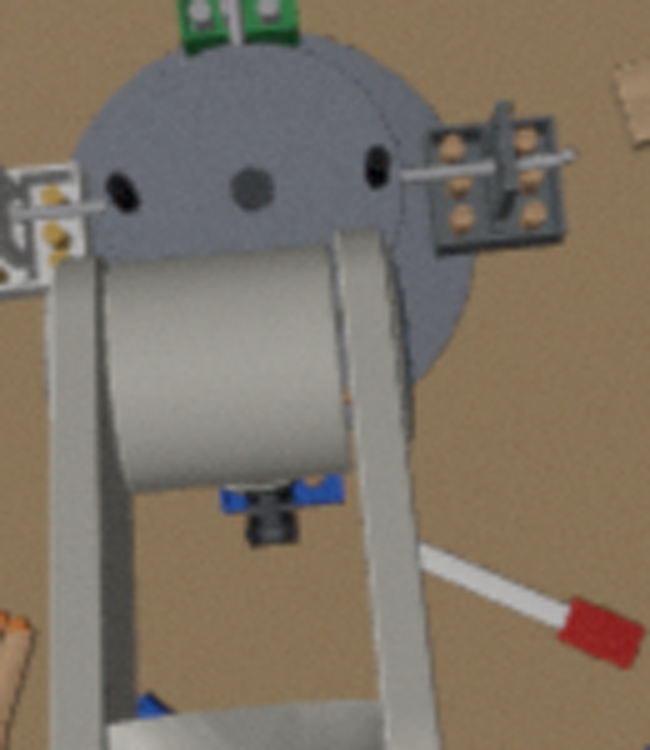

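Run:
```python
from h import *
def T(x0,y0,s,x,y): return ((x+.5)/s-.5+x0,(y+.5)/s-.5+y0)
sa=lambda x,y:T(290,90,5.3,x,y)
s=ctrl.read_state();zf=s['tool_pos'][2]-.1274
th=np.radians(185.3);u=np.array([np.cos(th),np.sin(th)]);t=np.array([-u[1],u[0]])
H=np.array([.6588,.0602])
def q(n,p,z):
    X=atz('scene',*p,z);d=X[:2]-H;print(n,np.round(X*1e3,1),'out',round(d@u*1e3,1),'lat',round(d@t*1e3,1))
q('barfar',sa(297,468),.17);q('bar0',sa(283,571),.168)
q('plL',sa(247,364),zf+.145);q('plR',sa(356,375),zf+.145)
q('rimL',sa(231,460),zf+.045);q('rimR',sa(371,475),zf+.045)
d=s['tool_pos'][:2]-H;print('tcp',d@u,d@t)
```

```text
barfar [509.1  45.8 170. ] out 150.4 lat 0.5
bar0 [573.   53.1 168. ] out 86.1 lat -0.9
plL [522.2  22.6 244.9] out 139.5 lat 24.9
plR [517.2  71.6 244.9] out 140.0 lat -24.5
rimL [487.8   8.9 144.9] out 175.0 lat 35.3
rimR [480.9  78.  144.9] out 175.5 lat -34.1
tcp 0.14021677706562424 -0.0016955516916667764
```

Call:
carry_out(moves="0 0 3 0 0 0 1; 0 0 4 0 0 0 1; 0 0 4 0 0 0 1; 0 0 3 0 0 0 1; 0 0 2 0 0 0 1; 0 0 1 0 0 0 1; 0 0 0 0 0 0 1; 0 0 0 0 0 0 1")

```text
time_s: 22.42
tool_pos: [0.5193, 0.049, 0.2104]
tcp_rot: [3.141, -0.0, 1.663]
contact_force: [0.0, 0.1, -2.8]
finger_gap: 0.0078
```

Call:
carry_out(moves="0 0 1 0 0 0 1; 0 0 0 0 0 0 1; 0 0 0 0 0 0 1")

```text
time_s: 22.8
tool_pos: [0.5193, 0.0489, 0.2093]
tcp_rot: [3.142, 0.0, 1.663]
contact_force: [0.7, 0.6, -2.4]
finger_gap: 0.0076
```

Call:
carry_out(moves="0 0 0.7 0 0 0 1; 0 0 0 0 0 0 1; 0 0 0 0 0 0 1")

```text
time_s: 23.18
tool_pos: [0.5193, 0.049, 0.2086]
tcp_rot: [3.142, 0.0, 1.663]
contact_force: [-0.4, 0.9, -2.2]
finger_gap: 0.0076
```

Call:
carry_out(moves="0 0 0.7 0 0 0 1; 0 0 0 0 0 0 1; 0 0 0 0 0 0 1")

```text
time_s: 23.55
tool_pos: [0.5194, 0.0489, 0.208]
tcp_rot: [3.141, 0.0, 1.663]
contact_force: [-0.5, 0.8, -1.0]
finger_gap: 0.007
```

Call:
carry_out(moves="0 0 0.7 0 0 0 1; 0 0 0 0 0 0 1; 0 0 0 0 0 0 1")

```text
time_s: 23.92
tool_pos: [0.5196, 0.049, 0.2077]
tcp_rot: [3.141, 0.0, 1.663]
contact_force: [-1.2, 0.5, 5.5]
finger_gap: 0.0075
```

Call:
carry_out(moves="0 0 0.5 0 0 0 1; 0 0 0 0 0 0 1; 0 0 0 0 0 0 1")

```text
time_s: 24.3
tool_pos: [0.5196, 0.049, 0.2076]
tcp_rot: [3.141, 0.0, 1.663]
contact_force: [-2.9, -1.0, 10.2]
finger_gap: 0.0075
```

Call:
carry_out(moves="0 0 -0.8 0 0 0 1; 0 0 0 0 0 0 1; 0 0 0 0 0 0 1")

```text
time_s: 24.68
tool_pos: [0.5195, 0.049, 0.2077]
tcp_rot: [3.141, 0.0, 1.663]
contact_force: [-0.9, -0.3, 5.8]
finger_gap: 0.0075
```

Run:
```python
from h import *
snap('scene','s11');crop('s11','s11a',290,90,120,150,5.3)
s=ctrl.read_state();print(s['tool_pos'],s['contact_force'],s['moment'],s['finger_gap'])
```

```text
[0.51951967 0.04896588 0.20766736] [ 0.26136994 -0.91885435  4.31345275] [-0.07805066  0.09829389  0.01344915] 0.007527575101019947
```

View pics/s11a.png

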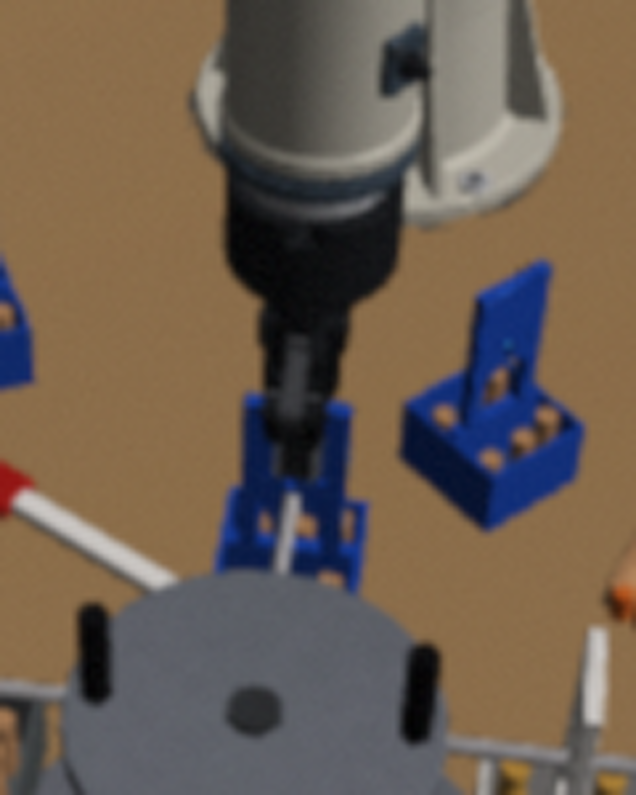

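Call:
carry_out(moves="0 0 -0.5 0 0 0 1; 0 0 0 0 0 0 1; 0 0 0 0 0 0 0.92; 0 0 0 0 0 0 0.88; 0 0 0 0 0 0 0.84; 0 0 0 0 0 0 0.8; 0 0 0 0 0 0 0.75; 0 0 0 0 0 0 0.68; 0 0 0 0 0 0 0.62; 0 0 0 0 0 0 0.6; 0 0 0 0 0 0 0.6")

```text
time_s: 26.1
tool_pos: [0.5193, 0.049, 0.208]
tcp_rot: [-3.142, -0.0, 1.663]
contact_force: [-0.2, -0.1, 0.3]
finger_gap: 0.0339
```

Run:
```python
from h import *
snap('scene','s12');crop('s12','s12a',290,90,120,150,5.3)
s=ctrl.read_state();print(s['tool_pos'],s['contact_force'],s['moment'],s['finger_gap'])
```

```text
[0.51929286 0.04895224 0.20798811] [0.41507517 0.50798742 0.57076357] [-0.01941931 -0.00561171 -0.004742  ] 0.034004440145956855
```

View pics/s12a.png

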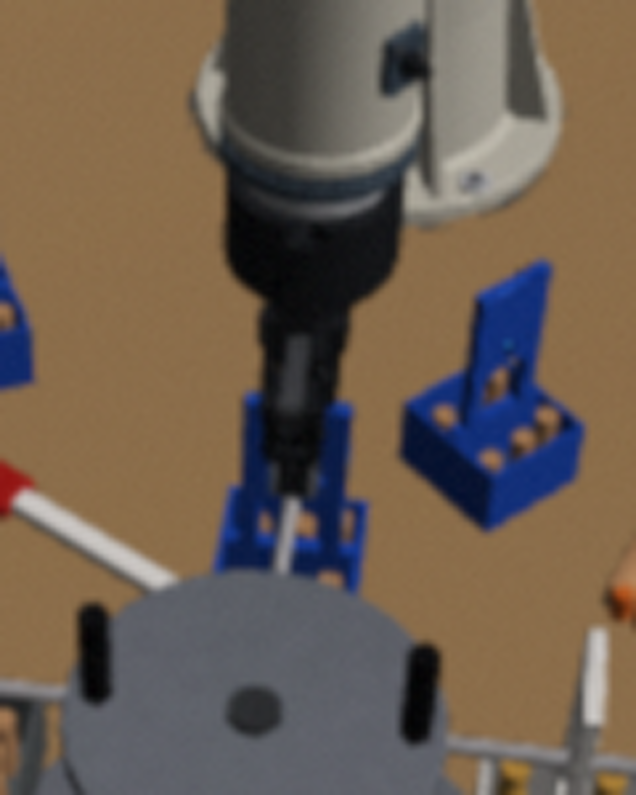

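Call:
carry_out(moves="0 0 -5 0 0 0 0.6; 0 0 -10 0 0 0 0.6; 0 0 -15 0 0 0 0.6; 0 0 -20 0 0 0 0.6; 0 0 -25 0 0 0 0.6; 0 0 -25 0 0 0 0.6; -30 -5 0 0 0 0 0.6; -40 -5 0 0 0 0 0.6; -40 -5 0 0 0 0 0.6; -40 -5 0 0 0 0 0.6; -40 -5 0 0 0 0 0.6; -40 -5 0 0 0 0 0.6; -40 -5 0 0 0 0 0.6; -40 0 0 0 0 0 0.6; 0 0 0 0 0 0 0.6; 0 0 0 0 0 0 0.6")

```text
time_s: 28.15
tool_pos: [0.5128, -0.2627, 0.3086]
tcp_rot: [3.141, -0.0, 1.662]
contact_force: [0.1, 0.8, -0.3]
finger_gap: 0.0342
```

Run:
```python
from h import *
snap('scene','s13');snap('top','t13');crop('s13','s13a',260,120,150,150,5);crop('t13','t13a',235,100,130,140,5)
```

```text
(no output)
```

View pics/s13a.png

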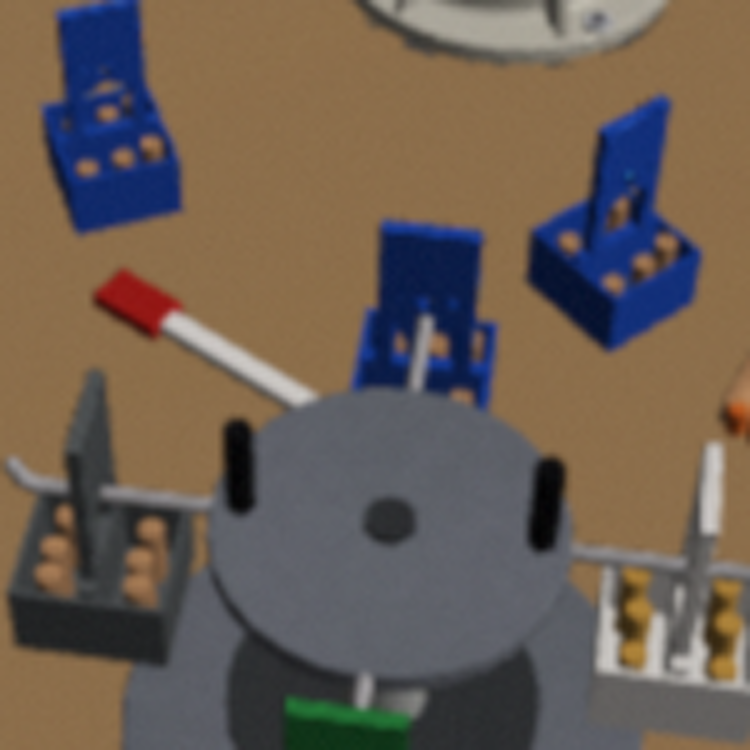

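View pics/t13a.png

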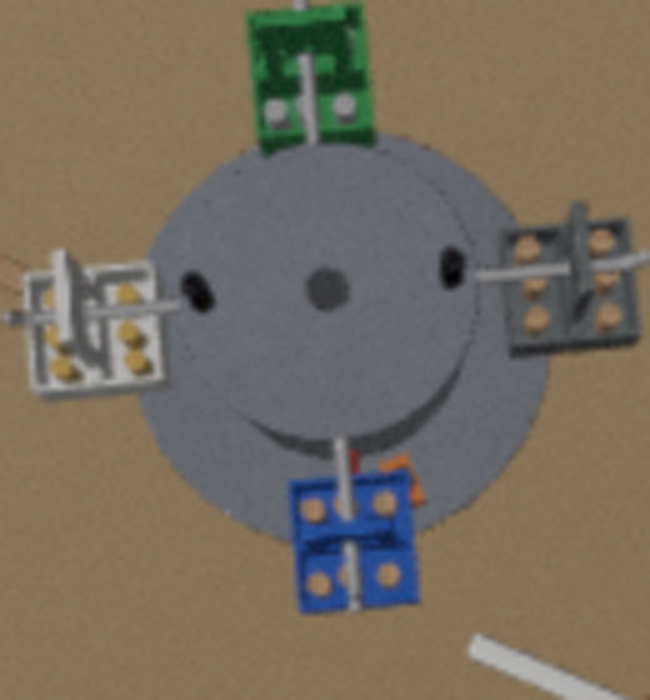

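View pics/t13.png

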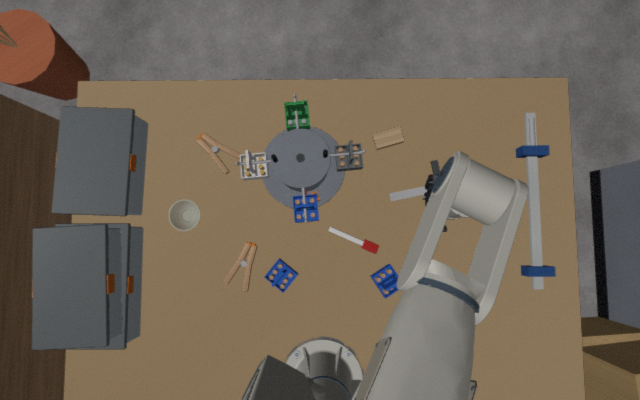

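Tote hangs on the hook, bystanders undisturbed. The rack may have turned back a hair; checking against the picture before hanging.

Run:
```python
from h import *
a=cv2.imread('pics/t6.png',0).astype(np.float32);ims={k:cv2.imread(f'pics/{k}.png',0).astype(np.float32) for k in('t8','t13')}
def pc(A,B,x,y,w,h):
    win=cv2.createHanningWindow((w,h),cv2.CV_32F)
    return np.round(cv2.phaseCorrelate(A[y:y+h,x:x+w],B[y:y+h,x:x+w],win),3)
for k,b in ims.items():
  for n,r in dict(grey=(332,138,36,36),white=(236,146,36,36),green=(282,98,32,32),peg=(318,144,16,20),stop=(308,186,16,18),brush=(325,222,60,36),offcut=(368,122,40,30)).items():
    print(k,n,pc(a,b,*r))
sa,sb=cv2.imread('pics/s6.png',0).astype(np.float32),cv2.imread('pics/s13.png',0).astype(np.float32)
for n,r in dict(grey=(258,192,42,62),white=(375,205,42,66),green=(314,255,34,40),pegL=(300,200,18,26),pegR=(360,208,18,26)).items():print('scene',n,pc(sa,sb,*r))
print(pc(cv2.imread('pics/t0.png',0).astype(np.float32),a,325,222,60,36))
```

```text
Traceback (most recent call last):
ValueError: setting an array element with a sequence. The requested array has an inhomogeneous shape after 1 dimensions. The detected shape was (2,) + inhomogeneous part.
```

Run:
```python
from h import *
L=lambda k:cv2.imread(f'pics/{k}.png',0).astype(np.float32)
def pc(A,B,x,y,w,h):
    win=cv2.createHanningWindow((w,h),cv2.CV_32F)
    s,r=cv2.phaseCorrelate(A[y:y+h,x:x+w],B[y:y+h,x:x+w],win);return np.round([*s,r],2)
for k in ('t8','t10','t13'):
  for n,r in dict(grey=(332,138,36,36),white=(236,146,36,36),green=(282,98,32,32),stop=(308,186,16,18),brush=(325,222,60,36),offcut=(368,122,40,30)).items():
    print(k,n,pc(L('t6'),L(k),*r))
for k in('s8','s10','s11','s12','s13'):
  for n,r in dict(grey=(258,192,42,62),white=(375,205,42,66),green=(314,255,34,40)).items():print(k,n,pc(L('s6'),L(k),*r))
```

```text
t8 grey [ 0.1  -0.04  0.96]
t8 white [-0.05 -0.04  0.95]
t8 green [-0.03  0.01  0.96]
t8 stop [-0.03 -0.33  0.95]
t8 brush [-0.09 -0.23  0.93]
t8 offcut [-0.15 -0.09  1.02]
t10 grey [ 0.04 -0.07  0.94]
t10 white [-0.01 -0.06  1.  ]
t10 green [-0.03  0.15  0.99]
t10 stop [-0.29 -0.39  0.92]
t10 brush [-0.22 -0.24  0.97]
t10 offcut [-0.15  0.17  0.84]
t13 grey [0.11 0.3  0.94]
t13 white [-0.02 -0.23  1.01]
t13 green [0.14 0.12 0.93]
t13 stop [0.4  0.16 0.86]
t13 brush [-0.1  -0.05  0.95]
t13 offcut [-0.09 -0.03  0.91]
s8 grey [0.46 0.02 0.94]
s8 white [ 0.48 -0.02  0.96]
s8 green [0.15 0.02 0.94]
s10 grey [ 0.47 -0.13  0.95]
s10 white [0.48 0.04 0.96]
s10 green [ 0.03 -0.13  0.93]
s11 grey [ 0.51 -0.39  0.98]
s11 white [0.5  0.22 0.94]
s11 green [-0.33  0.06  0.97]
s12 grey [ 0.35 -0.39  0.98]
s12 white [0.45 0.1  0.92]
s12 green [-0.36 -0.12  0.92]
s13 grey [ 0.43 -0.35  0.98]
s13 white [0.5  0.11 0.94]
s13 green [-0.4   0.11  0.99]
```

Run:
```python
from h import *
o=[]
for k in('t0','t6','t8','t13'):
    im=cv2.imread(f'pics/{k}.png')[186:206,298:324]; o.append(cv2.resize(im,None,fx=14,fy=14,interpolation=cv2.INTER_CUBIC))
cv2.imwrite('pics/cmp.png',np.vstack([np.hstack(o[:2]),np.hstack(o[2:])]))
```

```text
(no output)
```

View pics/cmp.png

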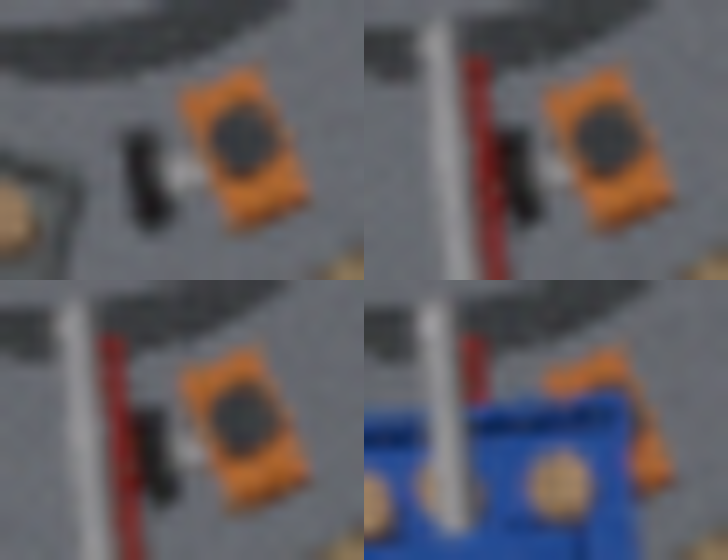

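Stop unmoved; the finger eased back about 0.5–0.8 mm while the tote was lowered, with the pad probably still slightly compressed. I'll re-seat it gently with the peg to be sure.

Call:
carry_out(moves="20 15 0 0 0 0 0.7; 39.6 29.1 0 0 0 0 0.7; 39.6 29.1 0 0 0 0 0.7; 39.6 29.1 0 0 0 0 0.7; 39.6 29.1 0 0 0 0 0.7; 39.6 29.1 0 0 0 0 0.7; 19.8 14.1 0 0 0 0 0.7; 0 0 0 0 0 0 0.7; 0 0 20 0 0 0 0.7; 0 0 20 0 0 0 0.7; 0 0 20 0 0 0 0.7; 0 0 20 0 0 0 0.7; 0 0 12 0 0 0 0.7; 0 0 6 0 0 0 0.7; 0 0 0 0 0 0 0.7; 0 0 0 0 0 0 0.7")

```text
time_s: 30.25
tool_pos: [0.6654, -0.0101, 0.2107]
tcp_rot: [3.14, 0.0, 1.663]
contact_force: [0.0, 0.1, -0.0]
finger_gap: 0.0256
```

```bash
python3 st.py
```

```text
t 30.25 ang 275.36 r 70.6 yaw 95.28 F [ 0.   0.1 -0. ] Ft 0.1 Mz [0.01516873 0.01824764 0.00761323]
```

Call:
carry_out(moves="0 1 0 0 0 0 0.7; 0 1 0 0 0 0 0.7; 0 1 0 0 0 0 0.7; 0.1 1 0 0 0 0 0.7; 0 0.5 0 0 0 0 0.7; 0 0 0 0 0 0 0.7")

```text
time_s: 31.0
tool_pos: [0.6694, -0.0096, 0.2099]
tcp_rot: [-3.141, -0.0, 1.663]
contact_force: [0.2, -0.2, -0.9]
finger_gap: 0.0255
```

Call:
carry_out(moves="0 0.5 0 0 0 0 0.7; 0 0 0 0 0 0 0.7")

```text
time_s: 31.25
tool_pos: [0.6695, -0.0096, 0.2099]
tcp_rot: [-3.141, -0.0, 1.663]
contact_force: [-2.3, 0.2, 2.0]
finger_gap: 0.0253
```

Call:
carry_out(moves="0 0.5 0 0 0 0 0.7; 0 0 0 0 0 0 0.7")

```text
time_s: 31.5
tool_pos: [0.6698, -0.0096, 0.2099]
tcp_rot: [-3.14, -0.0, 1.663]
contact_force: [-5.7, -0.8, 1.9]
finger_gap: 0.0257
```

Call:
carry_out(moves="0 0.5 0 0 0 0 0.7; 0 0 0 0 0 0 0.7")

```text
time_s: 31.75
tool_pos: [0.6703, -0.0096, 0.2099]
tcp_rot: [-3.14, 0.0, 1.663]
contact_force: [-4.6, -1.0, 3.1]
finger_gap: 0.0252
```

Call:
carry_out(moves="0 0.5 0 0 0 0 0.7; 0 0 0 0 0 0 0.7; 0 0 0 0 0 0 0.7")

```text
time_s: 32.12
tool_pos: [0.6706, -0.0095, 0.2099]
tcp_rot: [-3.14, 0.0, 1.663]
contact_force: [-6.5, -1.3, 3.6]
finger_gap: 0.0255
```

Call:
carry_out(moves="0 0.5 0 0 0 0 0.7; 0 0 0 0 0 0 0.7; 0 0 0 0 0 0 0.7")

```text
time_s: 32.5
tool_pos: [0.671, -0.0096, 0.2099]
tcp_rot: [-3.14, 0.0, 1.663]
contact_force: [-6.4, -1.8, 3.3]
finger_gap: 0.0255
```

Call:
carry_out(moves="0 -0.3 0 0 0 0 0.7; 0 -0.3 0 0 0 0 0.7; 0 -0.3 0 0 0 0 0.7; 0 -0.3 0 0 0 0 0.7; 0 -0.3 0 0 0 0 0.7; 0 -0.3 0 0 0 0 0.7; 0 -0.3 0 0 0 0 0.7; 0 -0.3 0 0 0 0 0.7; 0 -0.3 0 0 0 0 0.7; 0 -0.3 0 0 0 0 0.7; 0 -0.4 0 0 0 0 0.7; 0 -0.4 0 0 0 0 0.7; 0 -0.5 0 0 0 0 0.7; 0 -0.5 0 0 0 0 0.7; 0 -0.5 0 0 0 0 0.7; 0 -0.5 0 0 0 0 0.7; 0 0 0 0 0 0 0.7")

```text
time_s: 34.62
tool_pos: [0.6661, -0.0099, 0.21]
tcp_rot: [-3.142, -0.0, 1.663]
contact_force: [-0.3, -1.1, 0.2]
finger_gap: 0.0253
```

Call:
carry_out(moves="0 0 -10 0 0 0 0.7; 0 0 -20 0 0 0 0.7; 0 0 -25 0 0 0 0.7; 0 0 -25 0 0 0 0.7; 0 0 -20 0 0 0 0.7; -20 -15 0 0 0 0 0.7; -40 -29 0 0 0 0 0.7; -40 -29 0 0 0 0 0.7; -40 -29 0 0 0 0 0.7; -40 -29 0 0 0 0 0.7; -40 -29 0 0 0 0 0.7; -20 -14 0 0 0 0 0.7; 0 0 0 0 0 0 0.7; 0 0 0 0 0 0 0.7; 0 0 0 0 0 0 0.7; 0 0 0 0 0 0 0.7")

```text
time_s: 36.62
tool_pos: [0.5152, -0.2642, 0.3099]
tcp_rot: [-3.141, -0.0, 1.664]
contact_force: [0.8, 0.0, 0.2]
finger_gap: 0.0253
```

Run:
```python
from h import *
snap('scene','s14');snap('top','t14');crop('s14','s14a',260,120,150,150,5)
L=lambda k:cv2.imread(f'pics/{k}.png',0).astype(np.float32)
def pc(A,B,x,y,w,h):
    win=cv2.createHanningWindow((w,h),cv2.CV_32F)
    s,r=cv2.phaseCorrelate(A[y:y+h,x:x+w],B[y:y+h,x:x+w],win);return np.round([*s,r],2)
for k in ('t8','t13'):
  for n,r in dict(grey=(332,138,36,36),white=(236,146,36,36),green=(282,98,32,32)).items(): print(k,n,pc(L(k),L('t14'),*r))
for n,r in dict(tote=(290,192,32,32),brush=(325,222,60,36)).items(): print(n,pc(L('t13'),L('t14'),*r))
o=[]
for k in('t0','t8','t13','t14'):
    im=cv2.imread(f'pics/{k}.png')[186:206,298:324]; o.append(cv2.resize(im,None,fx=14,fy=14,interpolation=cv2.INTER_CUBIC))
cv2.imwrite('pics/cmp2.png',np.vstack([np.hstack(o[:2]),np.hstack(o[2:])]))
```

```text
t8 grey [-0.05  0.02  0.97]
t8 white [0.   0.06 0.98]
t8 green [-0.11 -0.13  0.99]
t13 grey [-0.2  -0.25  0.99]
t13 white [0.02 0.23 0.97]
t13 green [-0.18 -0.05  1.  ]
tote [ 0.29 -0.26  0.96]
brush [ 0.09 -0.24  0.98]
```

View pics/s14a.png

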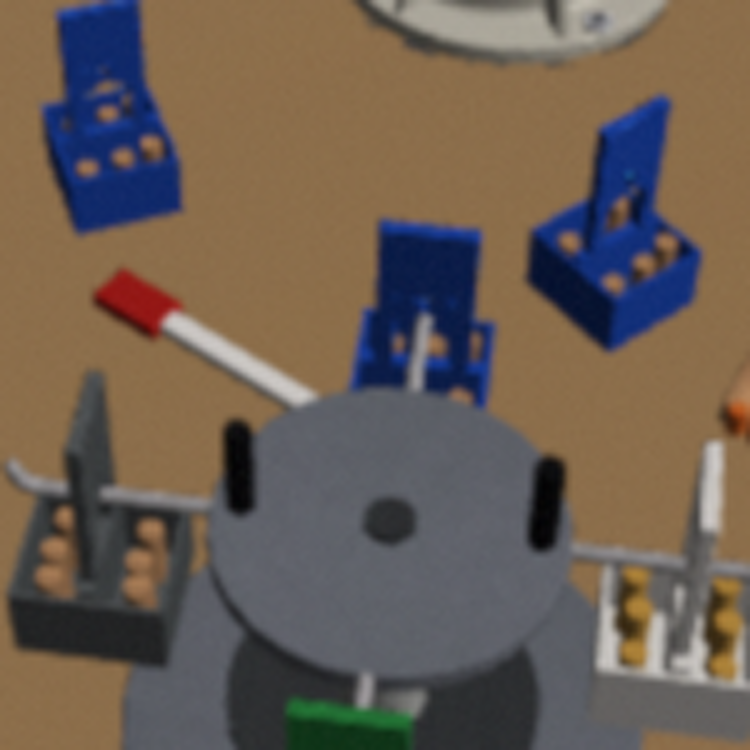

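View pics/cmp2.png

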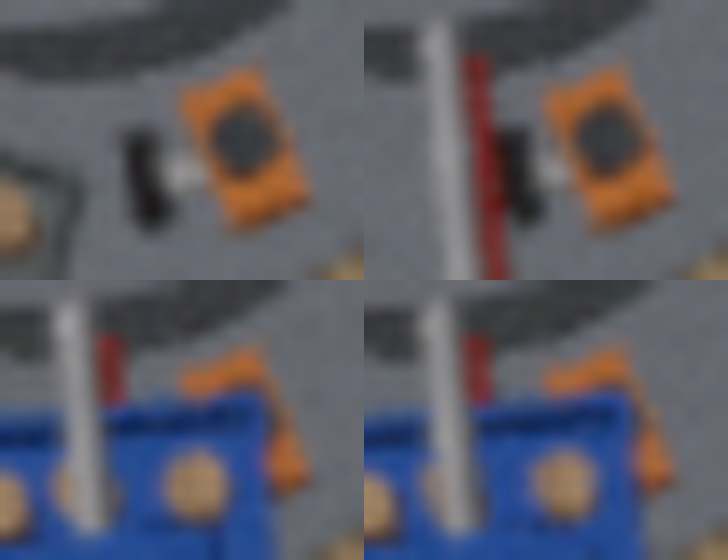

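View pics/t14.png

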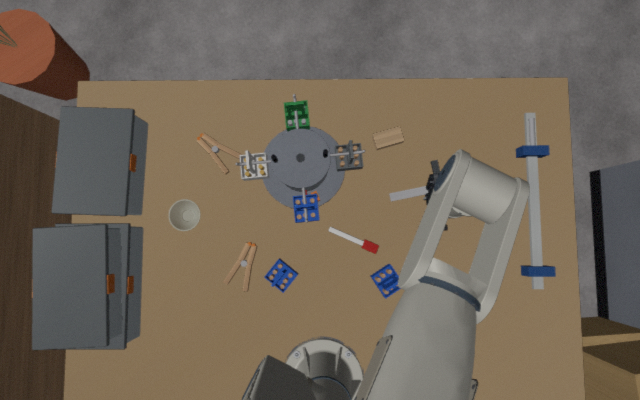

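The rack is back at the angle it had when the pad was visibly pressed: shifts against t8 are under 0.15 px. The tote hangs on the bar with the hook through its eye, and the stop and bystanders have not moved. The arm is clear, so I am handing in.

```bash
python3 -c "
from station import ctrl
print(ctrl.close_job())"
```

```text
the job is handed in; nothing more can be done
None
```

The job is done and handed in at about 37 s of the 72 s allowed. The rack rests against the stop, and the blue tote hangs on what was the empty hook.

- **Turning the rack:** I turned it counter-clockwise by a peg until the force showed the finger on the pad. I pressed to about 7.5 N, well under the 13 N at which the stop slips, and eased off slowly.
- **Hanging the tote:** I took the right-most blue tote by its plate, brought its eye over the hook from outside, lowered it until the hook carried it, and let go.
- **Re-seating:** The pictures showed that lowering the tote had turned the rack back about 0.3° (0.5–0.8 mm at the finger). I pressed the peg once more, to about 6.6 N, and released it slowly.

**Last checks:**
- The rack's angle matches the earlier picture that shows the finger on the compressed pad.
- The stop had not moved after the first press. In the last picture, what shows of it still looks in the same place.
- The hook passes through the tote's eye, the bystanders look unmoved, and the arm touches nothing.
- In the last pictures the tote hides the contact between finger and pad. That it still rests there is inferred from the rack's angle and the force felt, not seen directly.

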